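# Walk a shaft block round to the bench fence

### The arm

A 6-joint arm with a two-finger parallel gripper is mounted at the origin on the work surface. World frame = base frame: x ahead of the robot, y to its left, z up, the work surface at z = 0. Lengths are in m, angles in rad, forces in N, time in s.
With the tool pointing down it reaches from about 0.275 to 0.975 m from the base axis. Payload 8.4 kg.
Tool frame: the origin (TCP) lies between the finger pads; the fingertips stand 19 mm ahead of it and the grasp point (between the pads) is the TCP (bot.tip_extent is the distance from the TCP to the fingertips, in m); y points along the fingers, x is the direction in which the jaws open and shut, and the axes are right-handed (so a half turn about y gives the same grasp; the last joint's range is limited). The gripper opens to 92 mm and grips with 3 to 60 N. Pads are 20 mm wide; open, the fingers measure 128 mm over their backs; the gripper's body (75 mm by 189 mm) begins 69 mm behind the grasp point.
Start: joints at [1.235, 0.353, 1.633, -0, 1.155, -0.002], TCP at [0.205, 0.591, 0.196] pointing down, gripper open.
Joint ranges: [-2.63, 2.63], [-0.92, 2.1], [0.06, 2.66], [-1.3, 4.44], [0, 2.69], [-3.02, 3.02]. Speed limits (rad/s): [2.22, 2.22, 2.79, 3.14, 3.14, 3.14].

### API

Orientations are given as a 3x3 rotation matrix whose columns are the frame's x, y, z axes.
In Python, from bench import bot gives the robot as it stands.
- The arm moves only by the tool apply_moves, never from a script. Its argument "deltas" is a list of rows, each a list of 3 entries, a list of its own where there are three numbers: the shift along the tool's x, y, z in mm, then the turn, a rotation vector about the tool's x, y, z in rad, then the opening, from 0 (shut) to 1 (fully open). In form: [[[tx, ty, tz], [rx, ry, rz], claw], ...]. A call has 1 to 12 rows; each row is the pose to reach, as a shift and turn from the pose commanded when the call began, along the tool's axes at that moment; what a row does not reach only later rows make up. A row lasts 1/8 s, in which the tool goes at most 62.5 mm and 10.7 degrees, less where a joint would pass 70% of its speed; a pose out of reach is approached as far as the arm can. A call with a gripper value outside its range is refused whole. The fingers move at their own pace and stop on an object; "newtons" is the grip in N (left out, the last holds). Time passes only in rows, so rows that repeat a pose let the fingers close. It gives the time, the measured TCP pose, the force and the opening at its end, in the units of the state.
- bot.observe(): the state, without advancing time (a new reading comes with each control period).
- bot.read_camera(name): name is "scene" or "top" or "wrist"; returns a dict with "pixels" (420x560x3 uint8, red, green, blue), "fov_y" (degrees; the focal length in pixels is half the picture's height over the tangent of half this angle, whatever the lens; pixels are square), "cx", "cy" (the principal point, pixels), "R" (3x3) and "t" (3): a world point X has camera coordinates R X + t. Camera axes: x right, y down, z forward; pixel columns grow to the right and rows downward; lengths in m; the calibration is good to about 2 mm. A picture is of the moment at which its call begins. There is no depth.
- bot.hand_in(): hands the job in, once; it reports no verdict.
Trained networks look in the newest picture that a camera, given by its name, has taken for a name from the list of things; names that differ only in an ending like _2 or _b are one class to them, and where a whole thing is asked for, a point or a joint stands for the part that bears it (a point fixed in the world has none). Each returns a list of dicts, best first, with "conf" (0 to 1); they miss things now and then, are a little off and sometimes report something else, mostly with a low value. They report only what shows in the picture. A call takes as long as a camera call. They do not tell look-alikes from the thing itself.
- bot.search_frame(thing, camera): "xyz" ([x, y, z] in m, in world coordinates, good to about 4 mm: the middle of the surface that is visible of it).
- bot.outline_of(thing, camera): "pixels" (420x560 bool, what is visible of it).
- bot.tip_of(thing, camera): "xyz" ([x, y, z] in m, in world coordinates, good to about 4 mm: a listed point, or the origin of a listed thing).
The state is a dict: "clock": time; "joints": joint angles; "qd": joint speeds; "tau": joint torques, N m; "tool_pos": TCP position; "tcp_rot": TCP orientation; "contact_force": force on the tool from outside, world axes, zero at the start; "wrist_torque": the same for the moment, N m; "grip_width": finger opening in m.
Only numpy, scipy, OpenCV 4.12 (cv2) and the standard library are available. Lean on these libraries where they do the work, as an engineer would, in place of code of your own. Each camera call takes 0.05 s, during which the arm holds its last target. There are 200 camera calls.

### The job

The heavy black block with a groove across its top stands roughly end-on to the steel fence. With the fingertips, never lifting or tipping it, push its corners in turn to walk it round until a long side is square to the fence while still clear of it, then push it up flush against the fence with its groove opposite the gap in the fence, and leave it there. Do not let it bump the fence while it is still askew, and leave the tub, collar, bump stop and wrench alone.

Things in the scene. Friction and masses are not known exactly. Their poses are not given: they have to be found in the camera images.
- fence: fixed dark steel fence, two bars each 100 long, 20 thick, 24 high (mm), in line, 40 mm gap between. Origin: middle of the gap, in the plane of the flat working face, at bench level; y along that face, z up; x points squarely into the fence, away from the robot: the block belongs on its -x side. Behind the bars (x 20 to 50 mm) lies a 6 mm high foot plate.
- block: loose black anodised aluminium block, 96 (x) by 124 (y) by 27 high (mm), 0.77 to 0.95 kg, slides at 4 to 7 N. Origin: centre of underside, z up. Bright top groove, 24 wide, 12 deep, along its x, mid-length, from long side to long side. Same after a half turn: either long side (48 mm from origin along +x or -x) may go to the fence. Stands on a central foot 56 (x) by 70 (y), 2 high.
- tub: bystander: blue tub with black lid, 60 mm across, 52 mm high, loose; origin at the centre of its underside
- collar: bystander: brass ring, 52 mm across, 22 mm high, loose; origin at the centre of its underside
- bump: bystander: black rubber bump stop, 48 mm across, 45 mm high, loose; origin at the centre of its underside
- wrench: bystander: steel wrench 160 mm long lying on the bench along its own x axis, loose
There are look-alikes about, which are no part of the job. Several things have the shape of the block; the one meant has the colours described above.

How it is judged:
On the way:
1. the block stands square to the fence (within about 7 degrees), clear of it (angle between the x axis of block and the x axis of fence, either way round below 0.12 rad and x of block in the frame of fence below -0.056 m), for 0.2 s.
At the end, for the whole second after the job is handed in: The block rests flat on the bench with a long side against the fence (within 4 mm, and parallel within about 3 degrees), its groove opposite the gap (middles within 10 mm) (angle between the x axis of block and the x axis of fence, either way round below 0.05 rad and x of block in the frame of fence between -0.052 and -0.04 m and y of block in the frame of fence between -0.01 and 0.01 m and height (world z) of block below 0.003 m and angle between block's own z axis and vertical below 0.05 rad and linear speed of block below 0.01 m/s); the robot touches nothing.
It fails at once if the block is lifted (height (world z) of block above 0.008 m).
It fails at once if the block is tipped (angle between block's own z axis and vertical above 0.12 rad).
It fails at once if the block bumps the fence while still askew (more than about 11 degrees) (contact force between block and fence above 1 N and angle between the x axis of block and the x axis of fence, either way round above 0.2 rad).
It fails at once if a bystander is moved (distance of any of tub, collar, bump, wrench from where it was at the start of the episode above 0.02 m).
It also fails if it takes over 67 s, if anything falls off the work surface, if the arm or the gripper's body presses on something with over 40 N, if the wrist force passes 120 N, or if a joint passes its speed limit or range.

## Working session

There is one attempt and no reset: what is moved stays moved. The work goes in short steps, Python scripts to look and compute and a tool call to move; the robot and the scene stay as the last step left them, time stands still between calls to the robot, and variables do not carry over. Pictures are saved under pics/ and viewed, about 8 in all and at most 12, crops included, and the job is handed in when it is done.

Besides the shell and the picture viewer there is one more tool, called after "Emit:" as name([rows], argument=value, ...), one row to a line, values as JSON. apply_moves: Moves the arm, as the interface text tells. Its arguments: {"type":"object","properties":{"deltas":{"type":"array"},"newtons":{"type":"number"}},"required":["deltas"]}

```bash
ls; mkdir -p pics; python3 - <<'E'
from bench import bot
import cv2,numpy as np
s=bot.observe();print(s['clock'],s['tool_pos'],np.round(s['tcp_rot'],3).tolist(),s['grip_width'],bot.tip_extent)
for c in ['top','scene']:
    p=bot.read_camera(c);cv2.imwrite(f'pics/{c}0.png',p['pixels'][:,:,::-1])
    print(c,p['fov_y'],p['cx'],p['cy'],np.round(p['R'],4).tolist(),p['t'])
    for t in ['block','fence','tub','collar','bump','wrench']:
        print(t,[(np.round(d['xyz'],3).tolist(),round(d['conf'],2)) for d in bot.tip_of(t,c)])
E
```

```text
pics
0.0 [0.20460541 0.5900265  0.19518981] [[0.328, -0.0, -0.945], [0.945, -0.001, 0.328], [-0.001, -1.0, -0.0]] 0.09177315361654204 0.019
top 52.67951488398515 280.7200907892827 220.04499197532775 [[-0.0252, -0.9996, -0.0152], [-0.9912, 0.0269, -0.1295], [0.1299, 0.0118, -0.9915]] [0.01215998 0.58057008 0.8978966 ]
block [([0.358, 0.119, 0.003], 0.98), ([0.513, -0.03, 0.002], 0.85), ([0.364, -0.201, 0.0], 0.7), ([0.765, -0.26, -0.0], 0.68)]
fence [([0.658, 0.014, 0.001], 0.89)]
tub [([0.465, 0.334, -0.003], 0.67)]
collar [([0.628, -0.332, 0.002], 0.6)]
bump [([0.621, 0.363, 0.006], 0.71)]
wrench [([0.426, -0.351, 0.001], 0.66)]
scene 53.81285747521777 281.66080054110625 205.60487755042982 [[-0.6699, 0.7424, -0.0109], [0.6019, 0.5344, -0.5935], [-0.4347, -0.4042, -0.8048]] [ 0.3872724  -0.30449601  1.11983642]
block [([0.766, -0.261, 0.0], 0.97), ([0.358, 0.118, 0.003], 0.65), ([0.366, -0.198, -0.001], 0.6), ([0.516, -0.03, 0.0], 0.57)]
fence [([0.65, 0.015, 0.003], 0.81), ([0.625, -0.326, -0.0], 0.41)]
tub [([0.464, 0.339, 0.0], 0.88)]
collar [([0.626, -0.33, -0.001], 0.55)]
bump [([0.618, 0.372, 0.002], 0.64)]
wrench [([0.425, -0.349, 0.0], 0.67)]
```

View pics/top0.png

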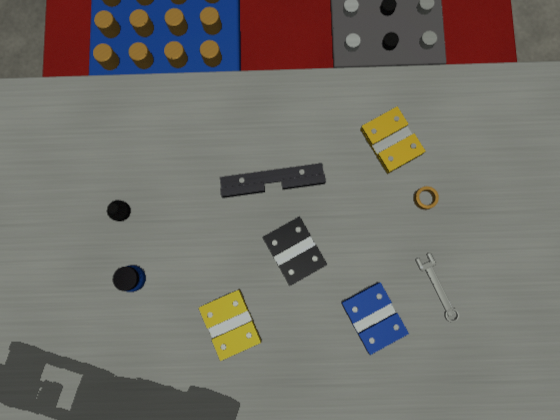

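View pics/scene0.png

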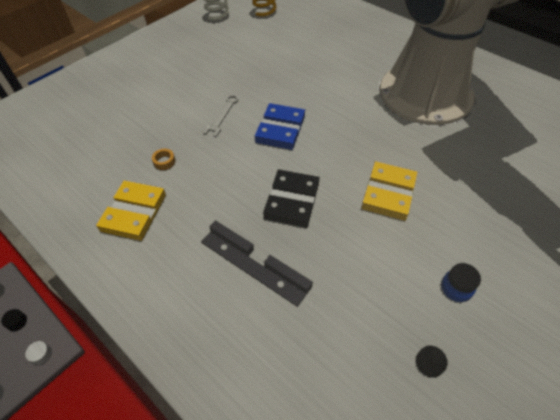

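The black block is at about (295,250) in the top view. Its groove runs from lower left to upper right, so it stands roughly 70° off. The fence is at (273,180), with its gap facing the robot, and the yellow and blue blocks are look-alikes. Next I'll write a silhouette pose fit.

```bash
cat > h.py <<'E'
from bench import bot
import cv2,numpy as np
from scipy.optimize import minimize
def box(x0,x1,y0,y1,z0,z1): return np.array([[x,y,z] for x in(x0,x1) for y in(y0,y1) for z in(z0,z1)])
BLOCK=[box(-.048,.048,-.062,.062,.002,.027)]
FENCE=[box(0,.02,.02,.12,0,.024),box(0,.02,-.12,-.02,0,.024),box(.02,.05,-.12,.12,0,.006)]
def world(P,q):
    c,s=np.cos(q[2]),np.sin(q[2]); return P@np.array([[c,s,0],[-s,c,0],[0,0,1]])+[q[0],q[1],0]
def proj(p,X):
    C=X@np.array(p['R']).T+p['t']; f=210/np.tan(np.radians(p['fov_y']/2))
    return C[:,:2]/C[:,2:]*f+[p['cx'],p['cy']]
def render(p,M,q):
    im=np.zeros((840,1120),np.uint8)
    for P in M:
        h=cv2.convexHull(proj(p,world(P,q)).astype(np.float32))
        cv2.fillConvexPoly(im,np.round((h*2+.5)*16).astype(np.int32),255,cv2.LINE_AA,4)
    return cv2.resize(im,(560,420),interpolation=cv2.INTER_AREA)/255.
def fit(p,mask,M,q0):
    g=lambda a:cv2.GaussianBlur(a.astype(float),(0,0),1.2)
    m=g(mask); cost=lambda q:np.sum((g(render(p,M,q))-m)**2)
    s=np.array([[0,0,0],[.01,0,0],[0,.01,0],[0,0,.1]])+q0
    r=minimize(cost,q0,method='Nelder-Mead',options=dict(initial_simplex=s,xatol=1e-5,fatol=1e-3,maxiter=300))
    return r.x,r.fun/mask.sum()
def find(thing,cam,q0,M):
    """fit the pose near q0; the outline must overlap the predicted place"""
    p=bot.read_camera(cam); r=render(p,M,q0)>.5; best=None
    ms=[d['pixels'] for d in bot.outline_of(thing,cam)]
    if not ms: return None
    m=max(ms,key=lambda a:(a&r).sum()/(a|r).sum())
    return fit(p,m,M,np.array(q0,float))
def rel(b,f):
    c,s=np.cos(f[2]),np.sin(f[2]); d=b[:2]-f[:2]
    return np.array([c*d[0]+s*d[1],-s*d[0]+c*d[1],np.degrees(b[2]-f[2])])
E
python3 - <<'E'
from h import *
for c in ['top','scene']:
    b=find('block',c,[.515,-.03,-1.06],BLOCK); f=find('fence',c,[.655,.014,.13],FENCE)
    print(c,b,f,rel(b[0],f[0]))
E
```

```text
top (array([ 0.51272264, -0.03000395, -1.08989398]), np.float64(0.0021797451185382)) (array([0.65374106, 0.01287264, 0.11214134]), np.float64(0.014201230844340242)) [-1.44930816e-01 -2.68264090e-02 -6.88715507e+01]
scene (array([ 0.51428801, -0.02840499, -1.07807593]), np.float64(0.01377298768263879)) (array([0.65498683, 0.01555901, 0.10993243]), np.float64(0.006934270620657739)) [-1.44672840e-01 -2.82623847e-02 -6.80678653e+01]
```

```bash
cat >> h.py <<'E'
F=np.array([.6543,.0142,.111])
def tcp():
    s=bot.observe(); R=np.array(s['tcp_rot']); p=np.array(s['tool_pos'])
    a=np.arctan2(R[1,0],R[0,0]); r=rel(np.array([p[0],p[1],a]),F)
    print('t',round(s['clock'],2),'fence-frame mm',np.round(r[:2]*1e3,1),'z',round(p[2]*1e3,1),'toolx yaw',round(r[2],2),'F',np.round(s['contact_force'],1),'g',round(s['grip_width'],4)); return r
def block(q0,cams=('top',)):
    for c in cams:
        b=find('block',c,q0,BLOCK)
        if b is None: print(c,'none'); continue
        r=rel(b[0],F); print(c,np.round(b[0],4).tolist(),'err',round(b[1],4),'rel mm,deg',np.round(r*[1e3,1e3,1],1))
E
python3 - <<'E'
from h import *
tcp()
E
```

```text
t 1.1 fence-frame mm [-382.9  622.6] z 195.9 toolx yaw 64.51 F [0.5 1.3 0.2] g 0.0923
```

Emit:
apply_moves([
  [[0, 0, 0], [0, -0.15, 0], 0],
  [[0, 0, 0], [0, -0.3, 0], 0],
  [[0, 0, 0], [0, -0.446, 0], 0],
  [[0, 0, 0], [0, -0.446, 0], 0],
  [[0, 0, 0], [0, -0.446, 0], 0],
])

```text
clock: 1.72
tool_pos: [0.2048, 0.5905, 0.1959]
tcp_rot: [[-0.109, -0.0, -0.994], [0.994, -0.0, -0.109], [-0.0, -1.0, 0.0]]
contact_force: [0.3, 1.1, -0.4]
grip_width: 0.0438
```

```bash
python3 - <<'E'
from h import *
r=tcp()
print('to start: tx,tz',(-.095-r[1])*1e3,-(-.073-r[0])*1e3)
E
```

```text
t 1.73 fence-frame mm [-382.9  622.6] z 195.9 toolx yaw 89.89 F [ 0.3  1.1 -0.4] g 0.0438
to start: tx,tz -717.559604297704 -309.9427658921327
```

Emit:
apply_moves([
  [[-55, 0, -24], [0, -0.446, 0], 0],
  [[-110, 0, -48], [0, 0, 0], 0],
  [[-165, 0, -71], [0, 0, 0], 0],
  [[-220, 0, -95], [0, 0, 0], 0],
  [[-275, 0, -119], [0, 0, 0], 0],
  [[-330, 0, -143], [0, 0, 0], 0],
  [[-385, 0, -166], [0, 0, 0], 0],
  [[-440, 0, -190], [0, 0, 0], 0],
  [[-495, 0, -214], [0, 0, 0], 0],
  [[-550, 0, -238], [0, 0, 0], 0],
  [[-605, 0, -261], [0, 0, 0], 0],
  [[-660, 0, -285], [0, 0, 0], 0],
])

```text
clock: 3.22
tool_pos: [0.5627, -0.0354, 0.1961]
tcp_rot: [[-0.109, 0.001, -0.994], [0.994, 0.0, -0.109], [0.0, -1.0, -0.001]]
contact_force: [0.6, 1.3, -0.3]
grip_width: 0.0008
```

```bash
python3 - <<'E'
from h import *
r=tcp()
print('to start: tx,tz',(-.095-r[1])*1e3,-(-.073-r[0])*1e3)
E
```

```text
t 3.23 fence-frame mm [-96.5 -39.1] z 196.1 toolx yaw 89.9 F [ 0.6  1.3 -0.3] g 0.0008
to start: tx,tz -55.85352637296791 -23.509041817357968
```

Emit:
apply_moves([
  [[-56, 0, -24], [0, 0, 0], 0],
  [[-56, 60, -24], [0, 0, 0], 0],
  [[-56, 120, -24], [0, 0, 0], 0],
  [[-56, 155, -24], [0, 0, 0], 0],
  [[-56, 171, -24], [0, 0, 0], 0],
  [[-56, 171, -24], [0, 0, 0], 0],
  [[-56, 171, -24], [0, 0, 0], 0],
])

```text
clock: 4.1
tool_pos: [0.5933, -0.0865, 0.0265]
tcp_rot: [[-0.112, 0.002, -0.994], [0.994, -0.0, -0.112], [-0.001, -1.0, -0.002]]
contact_force: [-0.3, -0.9, -0.1]
grip_width: 0.0001
```

```bash
python3 - <<'E'
from h import *
r=tcp()
block([.5135,-.029,-1.085],('top','scene'))
p=bot.read_camera('scene');cv2.imwrite('pics/s1.png',cv2.resize(p['pixels'][120:330,150:430,::-1],None,fx=2.5,fy=2.5))
E
```

```text
t 4.1 fence-frame mm [-71.7 -93.3] z 26.5 toolx yaw 90.05 F [-0.3 -0.9 -0.1] g 0.0001
top [0.5521, 0.0015, -0.9668] err 3.486 rel mm,deg [-103.    -1.3  -61.8]
scene [0.5141, -0.0265, -1.0973] err 0.1377 rel mm,deg [-143.9  -24.9  -69.2]
```

View pics/s1.png

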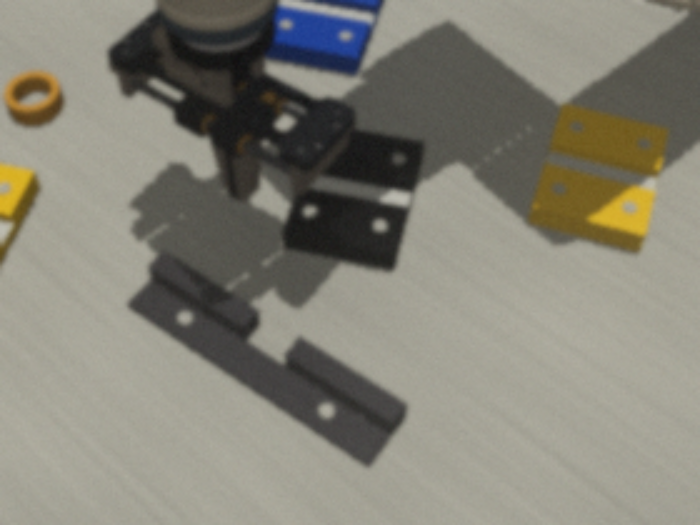

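The closed fingers stand at crop (240,190), just off the block's right-hand long side near its far end, and the fence is clear. First push is towards +y.

Emit:
apply_moves([
  [[9, 0, 0], [0, 0, 0], 0],
  [[16, 0, 0], [0, 0, 0], 0],
  [[20, 0, 0], [0, 0, 0], 0],
  [[24, 0, 0], [0, 0, 0], 0],
  [[28, 0, 0], [0, 0, 0], 0],
  [[32, 0, 0], [0, 0, 0], 0],
  [[36, 0, 0], [0, 0, 0], 0],
  [[40, 0, 0], [0, 0, 0], 0],
  [[44, 0, 0], [0, 0, 0], 0],
  [[47, 0, 0], [0, 0, 0], 0],
])

```text
clock: 5.6
tool_pos: [0.5867, -0.0394, 0.0249]
tcp_rot: [[-0.112, 0.0, -0.994], [0.994, -0.0, -0.112], [-0.0, -1.0, -0.0]]
contact_force: [-0.9, 0.1, -0.4]
grip_width: 0.0006
```

```bash
python3 - <<'E'
from h import *
r=tcp()
block([.5145,-.02,-.7],('scene',))
E
```

```text
t 5.6 fence-frame mm [-73.1 -45.8] z 24.9 toolx yaw 90.08 F [-0.9  0.1 -0.4] g 0.0006
scene [0.5165, -0.0227, -1.0823] err 0.7655 rel mm,deg [-141.1  -21.5  -68.4]
```

```bash
python3 - <<'E'
from h import *
p=bot.read_camera('scene');a=p['pixels'][:,:,::-1].copy()
for d in bot.outline_of('block','scene')[:4]: 
    c,_=cv2.findContours(d['pixels'].astype(np.uint8),0,2); cv2.drawContours(a,c,-1,(0,255,0),1); print(d['conf'],d['pixels'].sum())
cv2.imwrite('pics/s2.png',cv2.resize(a[120:330,150:430],None,fx=2.5,fy=2.5))
E
```

```text
0.95 1224
0.87 667
0.7 2310
0.68 2696
```

View pics/s2.png

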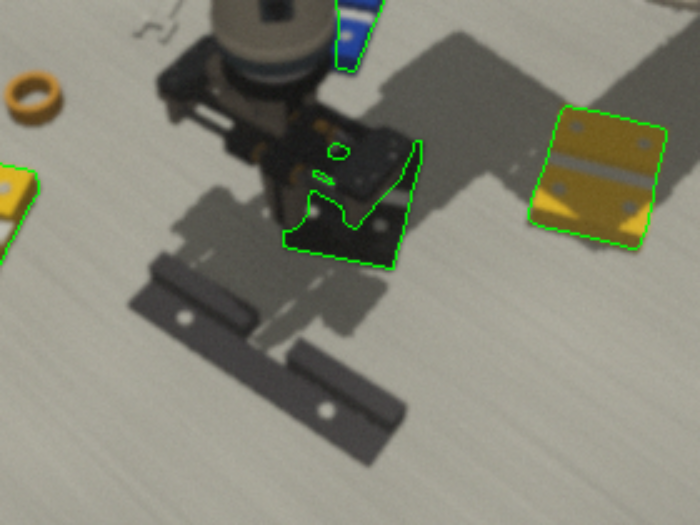

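```bash
python3 - <<'E'
from h import *
s=bot.observe();T=np.array(s['tool_pos'])
p=bot.read_camera('scene')
cr=lambda X:np.round((proj(p,np.atleast_2d(X))-[150,120])*2.5,0).tolist()
print('tip',cr(T-[0,0,.019]),'tcp',cr(T))
b=world(BLOCK[0],[.5135,-.029,-1.085]);print(np.round(b,3).tolist(),cr(b))
m=max(bot.outline_of('block','scene'),key=lambda d:(d['pixels'][:,:330]&(render(p,BLOCK,[.5135,-.029,-1.085])[:,:330]>.5)).sum())['pixels']
# scan: visible-mask pixels must be inside the model, model pixels outside mask only where arm is dark-above
from scipy.optimize import minimize
p2=bot.read_camera('wrist');cv2.imwrite('pics/w2.png',p2['pixels'][:,:,::-1])
E
```

```text
tip [[287.0, 242.0]] tcp [[286.0, 229.0]]
[[0.436, -0.016, 0.002], [0.436, -0.016, 0.027], [0.546, 0.042, 0.002], [0.546, 0.042, 0.027], [0.481, -0.1, 0.002], [0.481, -0.1, 0.027], [0.591, -0.042, 0.002], [0.591, -0.042, 0.027]] [[422.0, 157.0], [423.0, 139.0], [393.0, 269.0], [394.0, 252.0], [319.0, 138.0], [318.0, 120.0], [282.0, 246.0], [281.0, 229.0]]
```

View pics/w2.png

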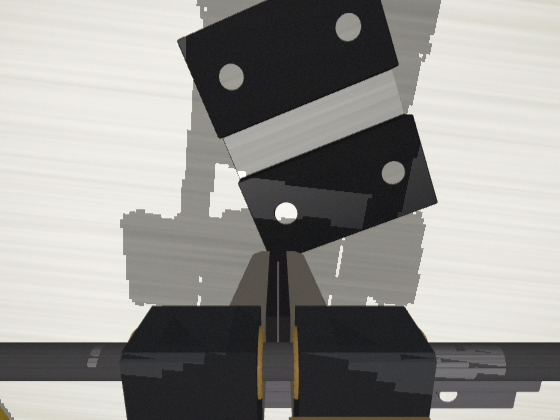

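The wrist view shows the narrow fingertips at (278,255) just beyond the block's corner at (268,250). They slipped past the corner on the fence side, so I'll measure with the wrist camera and go further in.

```bash
python3 - <<'E'
from h import *
r=tcp()
block([.5135,-.029,-1.085],('wrist',))
p=bot.read_camera('wrist');T=np.array(bot.observe()['tool_pos']);print(proj(p,np.array([T-[0,0,.019],T])), 'cam',-np.array(p['R']).T@p['t'])
E
```

```text
t 5.95 fence-frame mm [-73.1 -46.2] z 24.9 toolx yaw 90.06 F [-0.4  0.4 -0.5] g 0.0002
wrist [0.5146, -0.0285, -1.0834] err 0.0207 rel mm,deg [-143.6  -27.   -68.4]
[[276.51275151 242.94857476]
 [276.43569308 254.52757671]] cam [ 0.5118205  -0.04759003  0.21319455]
```

```bash
python3 - <<'E'
from h import *
p=bot.read_camera('wrist')
q=[.5146,-.0285,-1.0834]
b=world(BLOCK[0],q);print(np.round(proj(p,b)).tolist())
T=np.array(bot.observe()['tool_pos']);R=np.array(bot.observe()['tcp_rot'])
fb=T+box(-.018,.018,-.0,.019,-.01,.01)@R.T; print(np.round(proj(p,fb)).tolist())
d=max(bot.outline_of('block','wrist'),key=lambda d:d['pixels'].sum())['pixels']
a=p['pixels'][:,:,::-1].copy();c,_=cv2.findContours(d.astype(np.uint8),0,2);cv2.drawContours(a,c,-1,(0,255,0),1)
c,_=cv2.findContours((render(p,BLOCK,q)>.5).astype(np.uint8),0,2);cv2.drawContours(a,c,-1,(0,0,255),1)
for u in proj(p,fb): cv2.circle(a,tuple(int(v) for v in np.round(u)),2,(255,255,0),-1)
cv2.imwrite('pics/w3.png',cv2.resize(a[150:350,150:450],None,fx=2.6,fy=2.6))
E
```

```text
[[356.0, -26.0], [368.0, -48.0], [421.0, 193.0], [439.0, 203.0], [187.0, 48.0], [174.0, 39.0], [272.0, 248.0], [272.0, 264.0]]
[[245.0, 271.0], [244.0, 238.0], [248.0, 258.0], [247.0, 227.0], [308.0, 271.0], [309.0, 238.0], [306.0, 258.0], [306.0, 227.0]]
```

View pics/w3.png

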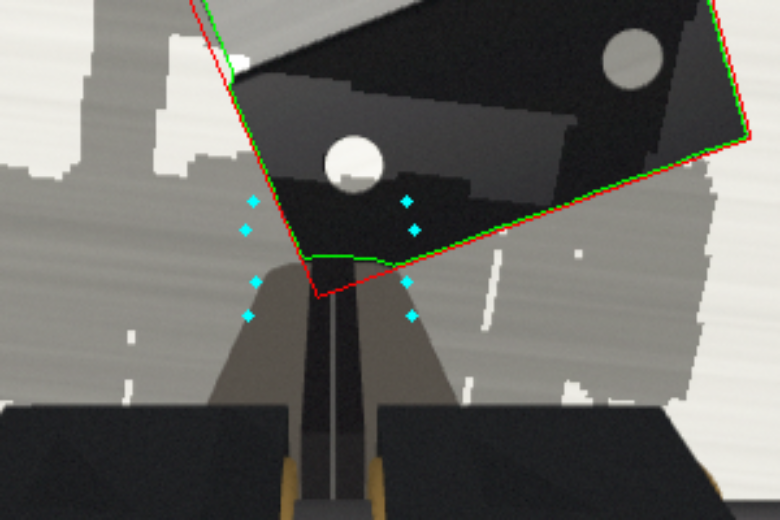

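```bash
python3 - <<'E'
from h import *
p=bot.read_camera('scene')
for T in ([.5933,-.0865,.0265],[.5867,-.0394,.0249]):
  for dz in (-.019,0): print(np.round((proj(p,np.array([T])+[0,0,dz])-[150,120])*2.5).tolist())
s=bot.observe();print({k:np.round(v,3).tolist() for k,v in s.items()})
a=cv2.imread('pics/s1.png')[130:230,180:320];b=cv2.imread('pics/s2.png')[150:270,220:380]
cv2.imwrite('pics/z.png',np.hstack([cv2.resize(a,(400,286)),cv2.resize(b,(400,286))])*2.0.__int__() if 0 else np.hstack([cv2.convertScaleAbs(cv2.resize(a,(400,286)),alpha=2.2),cv2.convertScaleAbs(cv2.resize(b,(400,286)),alpha=2.2)]))
E
```

```text
[[243.0, 216.0]]
[[241.0, 203.0]]
[[288.0, 242.0]]
[[287.0, 229.0]]
{'clock': 6.25, 'joints': [-0.07, 0.507, 1.839, -0.0, 0.796, -1.753], 'qd': [0.002, 0.0, 0.0, -0.002, 0.001, 0.0], 'tau': [-0.008, -60.707, -24.31, -0.021, 0.073, -0.0], 'tool_pos': [0.587, -0.04, 0.025], 'tcp_rot': [[-0.112, 0.0, -0.994], [0.994, -0.0, -0.112], [-0.0, -1.0, -0.0]], 'contact_force': [-0.969, 0.667, -0.267], 'wrist_torque': [0.106, 0.006, 0.017], 'grip_width': 0.0}
```

View pics/z.png

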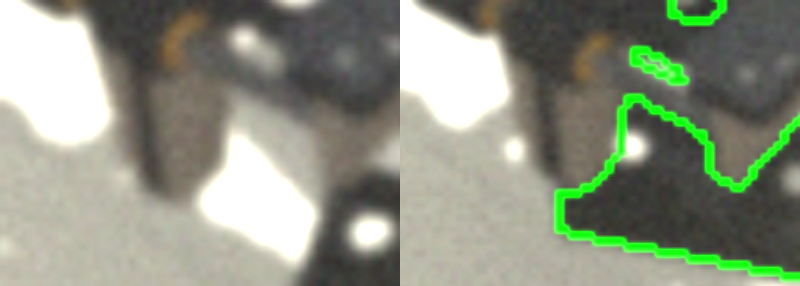

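In both views the fingertips end about 20 mm higher than the reported TCP implies, so they are passing over the block's top rather than pushing it. I'll back off and feel for the bench in small steps.

Emit:
apply_moves([
  [[0, -15, 0], [0, 0, 0], 0],
  [[-25, -15, 0], [0, 0, 0], 0],
  [[-55, -15, 0], [0, 0, 0], 0],
  [[-55, 0, 0], [0, 0, 0], 0],
  [[-55, 4, 0], [0, 0, 0], 0],
  [[-55, 6, 0], [0, 0, 0], 0],
  [[-55, 6, 0], [0, 0, 0], 0],
])

```text
clock: 7.12
tool_pos: [0.5928, -0.0936, 0.0188]
tcp_rot: [[-0.113, -0.0, -0.994], [0.994, 0.0, -0.113], [0.0, -1.0, 0.0]]
contact_force: [1.0, 0.4, -1.3]
grip_width: 0.0002
```

Emit:
apply_moves([
  [[0, 2, 0], [0, 0, 0], 0],
  [[0, 2, 0], [0, 0, 0], 0],
])

```text
clock: 7.38
tool_pos: [0.5929, -0.0942, 0.0169]
tcp_rot: [[-0.112, -0.0, -0.994], [0.994, 0.0, -0.112], [0.0, -1.0, 0.0]]
contact_force: [1.0, 0.2, 1.2]
grip_width: 0.0004
```

```bash
python3 - <<'E'
from h import *
r=tcp()
block([.5145,-.0285,-1.083],('wrist','scene'))
p=bot.read_camera('scene'); s=bot.observe();T=np.array(s['tool_pos']);print(proj(p,np.array([T,T-[0,0,.019]])))
u=proj(p,T[None])[0].astype(int)
a=p['pixels'][u[1]-35:u[1]+25,u[0]-40:u[0]+40,::-1];w=bot.read_camera('wrist')['pixels'][180:330,180:380,::-1]
cv2.imwrite('pics/z2.png',np.hstack([cv2.convertScaleAbs(cv2.resize(a,(400,300)),alpha=2),cv2.convertScaleAbs(cv2.resize(w,(400,300)),alpha=1.3)]))
E
```

```text
t 7.38 fence-frame mm [ -73.  -100.9] z 16.9 toolx yaw 90.08 F [1.  0.2 1.2] g 0.0004
wrist [0.5147, -0.029, -1.0827] err 0.0219 rel mm,deg [-143.5  -27.5  -68.4]
scene [-0.9033, -0.2418, 5.5948] err 0.9493 rel mm,deg [-1576.4   -81.9   314.2]
[[244.23834432 201.79907948]
 [244.96817329 207.03754075]]
```

View pics/z2.png

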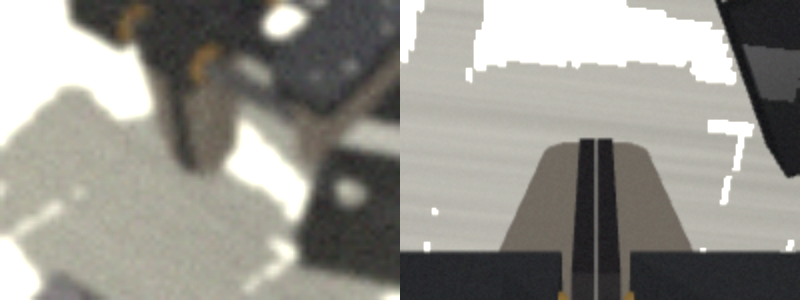

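At z = 17 mm, where the nominal tip would be below the bench, there is no force, and the tip pixel matches a height of about 17–20 mm. I'll keep feeling downwards.

Emit:
apply_moves([
  [[0, 3, 0], [0, 0, 0], 0],
  [[0, 3, 0], [0, 0, 0], 0],
])

```text
clock: 7.92
tool_pos: [0.5926, -0.0943, 0.0136]
tcp_rot: [[-0.112, -0.001, -0.994], [0.994, 0.0, -0.112], [0.0, -1.0, 0.001]]
contact_force: [0.7, -0.3, 0.3]
grip_width: 0.0005
```

Emit:
apply_moves([
  [[0, 3, 0], [0, 0, 0], 0],
  [[0, 3, 0], [0, 0, 0], 0],
])

```text
clock: 8.18
tool_pos: [0.5927, -0.0943, 0.0106]
tcp_rot: [[-0.112, -0.001, -0.994], [0.994, 0.0, -0.112], [0.0, -1.0, 0.0]]
contact_force: [0.7, -0.2, -0.5]
grip_width: 0.0006
```

Emit:
apply_moves([
  [[0, 2, 0], [0, 0, 0], 0],
  [[0, 2, 0], [0, 0, 0], 0],
])

```text
clock: 8.43
tool_pos: [0.5928, -0.0943, 0.0087]
tcp_rot: [[-0.112, -0.0, -0.994], [0.994, 0.0, -0.112], [0.0, -1.0, 0.0]]
contact_force: [0.3, 0.1, 0.3]
grip_width: 0.0003
```

```bash
python3 - <<'E'
from h import *
r=tcp()
p=bot.read_camera('scene'); s=bot.observe();T=np.array(s['tool_pos']);print(proj(p,np.array([T,T-[0,0,.019]])))
u=proj(p,T[None])[0].astype(int)
a=p['pixels'][u[1]-35:u[1]+25,u[0]-40:u[0]+40,::-1]
g=a.astype(int).sum(2); print(u); print(g[20:50,36:46:2])
E
```

```text
t 8.43 fence-frame mm [ -73.2 -101. ] z 8.7 toolx yaw 90.07 F [0.3 0.1 0.3] g 0.0003
[[244.59735279 204.06709236]
 [245.31585582 209.22945812]]
[244 204]
[[ 98 145 158 155 146]
 [ 90 147 159 143 144]
 [ 88 143 158 159 150]
 [ 99 138 153 141 157]
 [ 84 134 162 152 144]
 [ 96 135 160 157 158]
 [ 97 118 164 168 147]
 [ 97 124 158 157 146]
 [111 118 152 161 148]
 [107 104 155 158 151]
 [122  77 153 161 158]
 [136 102 150 147 165]
 [177 109 152 165 191]
 [203 156 160 175 202]
 [242 204 208 191 235]
 [231 233 219 239 248]
 [264 250 234 232 239]
 [249 249 241 232 234]
 [238 253 239 232 243]
 [245 253 245 238 239]
 [242 251 240 245 238]
 [241 248 251 249 245]
 [234 239 244 242 237]
 [248 242 240 254 239]
 [251 241 244 245 250]
 [245 239 249 250 244]
 [249 237 238 244 238]
 [242 239 241 242 244]
 [250 251 251 247 251]
 [249 260 243 252 249]]
```

Emit:
apply_moves([
  [[0, 3, 4], [0, 0, 0], 0],
  [[0, 5, 8], [0, 0, 0], 0],
  [[8, 5, 8], [0, 0, 0], 0],
  [[16, 5, 8], [0, 0, 0], 0],
  [[22, 5, 8], [0, 0, 0], 0],
  [[26, 5, 8], [0, 0, 0], 0],
  [[30, 5, 8], [0, 0, 0], 0],
  [[34, 5, 8], [0, 0, 0], 0],
  [[38, 5, 8], [0, 0, 0], 0],
])

```text
clock: 9.6
tool_pos: [0.5816, -0.0576, 0.0042]
tcp_rot: [[-0.112, 0.002, -0.994], [0.994, -0.0, -0.112], [-0.001, -1.0, -0.002]]
contact_force: [3.0, -1.9, 0.1]
grip_width: 0.0007
```

```bash
python3 - <<'E'
from h import *
r=tcp()
block([.5145,-.0265,-1.0],('wrist',))
E
```

```text
t 9.6 fence-frame mm [-80.2 -63.3] z 4.2 toolx yaw 90.07 F [ 3.  -1.9  0.1] g 0.0007
wrist [0.5136, -0.0272, -1.0046] err 0.0198 rel mm,deg [-144.4  -25.6  -63.9]
```

Contact is made and the block is turning.

Emit:
apply_moves([
  [[4, 0, 0], [0, 0, 0], 0],
  [[8, 0, 0], [0, 0, 0], 0],
  [[12, 0, 0], [0, 0, 0], 0],
  [[16, 0, 0], [0, 0, 0], 0],
  [[20, 0, 0], [0, 0, 0], 0],
  [[24, 0, 0], [0, 0, 0], 0],
  [[28, 0, 0], [0, 0, 0], 0],
])

```text
clock: 10.58
tool_pos: [0.5772, -0.0293, 0.0038]
tcp_rot: [[-0.112, -0.001, -0.994], [0.994, 0.0, -0.112], [0.0, -1.0, 0.0]]
contact_force: [1.8, -1.8, 2.8]
grip_width: 0.0004
```

```bash
python3 - <<'E'
from h import *
r=tcp()
block([.5145,-.02,-.6],('wrist',))
E
```

```text
t 10.57 fence-frame mm [-81.4 -34.7] z 3.8 toolx yaw 90.07 F [ 1.8 -1.8  2.8] g 0.0004
wrist [0.5062, -0.0211, -0.64] err 0.016 rel mm,deg [-151.1  -18.7  -43. ]
```

Emit:
apply_moves([
  [[4, 0, 0], [0, 0, 0], 0],
  [[8, 0, 0], [0, 0, 0], 0],
  [[12, 0, 0], [0, 0, 0], 0],
  [[15, 0, 0], [0, 0, 0], 0],
])

```text
clock: 11.18
tool_pos: [0.5755, -0.0144, 0.0037]
tcp_rot: [[-0.112, -0.001, -0.994], [0.994, 0.0, -0.112], [0.0, -1.0, 0.001]]
contact_force: [0.5, -1.3, 1.0]
grip_width: 0.0004
```

```bash
python3 - <<'E'
from h import *
r=tcp()
block([.5,-.015,-.42],('wrist',))
E
```

```text
t 11.18 fence-frame mm [-81.5 -19.7] z 3.7 toolx yaw 90.07 F [ 0.5 -1.3  1. ] g 0.0004
wrist [0.5051, -0.019, -0.4391] err 0.0198 rel mm,deg [-151.9  -16.5  -31.5]
```

Emit:
apply_moves([
  [[-5, 0, 0], [0, 0, 0], 0],
  [[-5, -40, 0], [0, 0, 0], 0],
  [[-2, -60, 30], [0, 0, 0], 0],
  [[2, -60, 85], [0, 0, 0], 0],
  [[6, -60, 135], [0, 0, 0], 0],
  [[8, -55, 160], [0, 0, 0], 0],
  [[8, -40, 160], [0, 0, 0], 0],
  [[8, -10, 160], [0, 0, 0], 0],
  [[8, 0, 160], [0, 0, 0], 0],
  [[8, 0, 160], [0, 0, 0], 0],
])

```text
clock: 12.52
tool_pos: [0.4154, -0.0248, 0.0035]
tcp_rot: [[-0.112, -0.002, -0.994], [0.994, 0.0, -0.112], [0.0, -1.0, 0.002]]
contact_force: [0.3, -0.4, -0.4]
grip_width: 0.0002
```

```bash
python3 - <<'E'
from h import *
r=tcp()
block([.505,-.019,-.44],('top','scene'))
E
```

```text
t 12.53 fence-frame mm [-241.8  -12.2] z 3.5 toolx yaw 90.06 F [ 0.3 -0.4 -0.4] g 0.0002
top [0.5044, -0.0212, -0.3927] err 0.0456 rel mm,deg [-152.9  -18.5  -28.9]
scene [0.5049, -0.0191, -0.4388] err 0.026 rel mm,deg [-152.2  -16.5  -31.5]
```

Emit:
apply_moves([
  [[-4, 0, -7], [0, 0, 0], 0],
  [[-9, 0, -13], [0, 0, 0], 0],
  [[-13, 0, -15], [0, 0, 0], 0],
  [[-17, 0, -18], [0, 0, 0], 0],
  [[-21, 0, -21], [0, 0, 0], 0],
  [[-25, 0, -24], [0, 0, 0], 0],
  [[-29, 0, -27], [0, 0, 0], 0],
])

```text
clock: 13.6
tool_pos: [0.4459, -0.0508, 0.0038]
tcp_rot: [[-0.112, -0.001, -0.994], [0.994, -0.0, -0.112], [0.0, -1.0, 0.001]]
contact_force: [-2.7, -0.8, 1.8]
grip_width: 0.0001
```

```bash
python3 - <<'E'
from h import *
r=tcp()
block([.505,-.019,-.3],('scene',))
E
```

```text
t 13.6 fence-frame mm [-214.4  -41.5] z 3.8 toolx yaw 90.07 F [-2.7 -0.8  1.8] g 0.0001
scene [0.5096, -0.0193, -0.1558] err 0.0092 rel mm,deg [-147.5  -17.3  -15.3]
```

Emit:
apply_moves([
  [[-4, 0, -3], [0, 0, 0], 0],
  [[-8, 0, -6], [0, 0, 0], 0],
  [[-12, 0, -9], [0, 0, 0], 0],
  [[-14, 0, -11], [0, 0, 0], 0],
])

```text
clock: 14.2
tool_pos: [0.459, -0.0634, 0.0039]
tcp_rot: [[-0.112, 0.0, -0.994], [0.994, -0.0, -0.112], [-0.0, -1.0, -0.0]]
contact_force: [-1.5, 1.1, 0.0]
grip_width: 0.0005
```

```bash
python3 - <<'E'
from h import *
r=tcp()
block([.511,-.019,.0],('scene',))
E
```

```text
t 14.2 fence-frame mm [-202.7  -55.5] z 3.9 toolx yaw 90.06 F [-1.5  1.1  0. ] g 0.0005
scene [-0.6268, -0.4057, 8.9] err 0.949 rel mm,deg [-1319.7  -275.4   503.6]
```

Emit:
apply_moves([
  [[0, 0, 8], [0, 0, 0], 0],
  [[-20, -20, 10], [0, 0, 0], 0],
  [[-52, -25, 0], [0, 0, 0], 0],
  [[-56, -20, -30], [0, 0, 0], 0],
  [[-56, -5, -57], [0, 0, 0], 0],
  [[-56, 0, -57], [0, 0, 0], 0],
  [[-56, 0, -57], [0, 0, 0], 0],
])

```text
clock: 15.18
tool_pos: [0.5197, -0.1121, 0.0034]
tcp_rot: [[-0.112, -0.002, -0.994], [0.994, 0.0, -0.112], [0.001, -1.0, 0.002]]
contact_force: [-0.2, -0.3, -0.7]
grip_width: 0.0004
```

```bash
python3 - <<'E'
from h import *
r=tcp()
block([.511,-.019,.05],('wrist','top','scene'))
E
```

```text
t 15.18 fence-frame mm [-147.8 -110.7] z 3.4 toolx yaw 90.09 F [-0.2 -0.3 -0.7] g 0.0004
wrist [0.5107, -0.0192, 0.1366] err 0.2036 rel mm,deg [-146.4  -17.3    1.5]
top [0.5106, -0.0144, 0.1443] err 0.6869 rel mm,deg [-146.   -12.5    1.9]
scene [-0.6268, -0.4057, 8.95] err 0.9492 rel mm,deg [-1319.7  -275.4   506.4]
```

Emit:
apply_moves([
  [[9, 0, 0], [0, 0, 0], 0],
  [[17, 0, 0], [0, 0, 0], 0],
  [[21, 0, 0], [0, 0, 0], 0],
  [[25, 0, 0], [0, 0, 0], 0],
  [[29, 0, 0], [0, 0, 0], 0],
  [[33, 0, 0], [0, 0, 0], 0],
  [[36, 0, 0], [0, 0, 0], 0],
  [[36, 0, 0], [0, 0, 0], 0],
])

```text
clock: 16.48
tool_pos: [0.5177, -0.0766, 0.004]
tcp_rot: [[-0.112, 0.0, -0.994], [0.994, -0.0, -0.112], [-0.0, -1.0, -0.0]]
contact_force: [0.5, -2.8, 1.4]
grip_width: 0.0004
```

Emit:
apply_moves([
  [[-10, 0, 0], [0, 0, 0], 0],
  [[-16, -50, 0], [0, 0, 0], 0],
  [[-16, -100, 30], [0, 0, 0], 0.5],
  [[20, -150, 60], [0, 0, 0], 1],
  [[60, -180, 100], [0, 0, 0], 1],
  [[74, -180, 120], [0, 0, 0], 1],
  [[74, -180, 120], [0, 0, 0], 1],
])

```text
clock: 17.35
tool_pos: [0.3886, -0.016, 0.1843]
tcp_rot: [[-0.113, 0.0, -0.994], [0.994, 0.0, -0.113], [0.0, -1.0, -0.0]]
contact_force: [-0.2, -0.3, -0.2]
grip_width: 0.0484
```

```bash
python3 - <<'E'
from h import *
r=tcp()
block([.511,-.001,.12],('wrist','top','scene'))
p=bot.read_camera('scene');cv2.imwrite('pics/s5.png',p['pixels'][:,:,::-1])
E
```

```text
t 17.35 fence-frame mm [-267.4   -0.6] z 184.3 toolx yaw 90.14 F [-0.2 -0.3 -0.2] g 0.0484
wrist [0.5093, -0.0024, 0.1035] err 0.1629 rel mm,deg [-146.    -0.4   -0.4]
top [0.5096, -0.0041, 0.1026] err 0.0109 rel mm,deg [-145.9   -2.1   -0.5]
scene [0.5109, -0.0032, 0.0926] err 0.0254 rel mm,deg [-144.5   -1.4   -1.1]
```

View pics/s5.png

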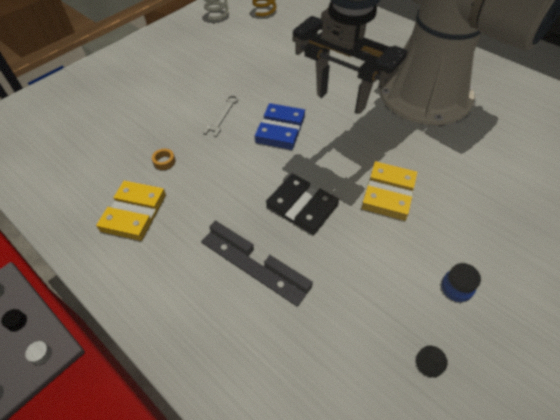

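The block at (302,203) is square and clear of the fence, with its groove opposite the gap. The three cameras agree to within 2 mm and 1°. Next comes the final push with the fingers open.

Emit:
apply_moves([
  [[0, 0, -25], [0, 0, 0], 0.7],
  [[0, 40, -50], [0, 0, 0], 0.7],
  [[0, 95, -50], [0, 0, 0], 0.7],
  [[0, 145, -50], [0, 0, 0], 0.7],
  [[0, 170, -50], [0, 0, 0], 0.7],
  [[0, 179, -50], [0, 0, 0], 0.7],
  [[0, 180, -50], [0, 0, 0], 0.7],
  [[0, 180, -50], [0, 0, 0], 0.7],
])

```text
clock: 18.7
tool_pos: [0.4405, -0.0111, 0.0047]
tcp_rot: [[-0.112, 0.002, -0.994], [0.994, -0.0, -0.112], [-0.0, -1.0, -0.002]]
contact_force: [0.3, 0.4, -0.1]
grip_width: 0.0645
```

Emit:
apply_moves([
  [[0, 0, -8], [0, 0, 0], 0.7],
  [[0, 0, -13], [0, 0, 0], 0.7],
  [[0, 0, -18], [0, 0, 0], 0.7],
  [[0, 0, -23], [0, 0, 0], 0.7],
  [[0, 0, -28], [0, 0, 0], 0.7],
  [[0, 0, -33], [0, 0, 0], 0.7],
  [[0, 0, -38], [0, 0, 0], 0.7],
  [[0, 0, -43], [0, 0, 0], 0.7],
  [[0, 0, -48], [0, 0, 0], 0.7],
  [[0, 0, -53], [0, 0, 0], 0.7],
  [[0, 0, -58], [0, 0, 0], 0.7],
  [[0, 0, -61], [0, 0, 0], 0.7],
])

```text
clock: 20.2
tool_pos: [0.4981, -0.0041, 0.0036]
tcp_rot: [[-0.112, -0.004, -0.994], [0.994, -0.0, -0.112], [0.0, -1.0, 0.004]]
contact_force: [-7.3, -0.7, 5.6]
grip_width: 0.0642
```

```bash
python3 - <<'E'
from h import *
r=tcp()
block([.551,.001,.11],('wrist','top','scene'))
E
```

```text
t 20.2 fence-frame mm [-157.3   -0.9] z 3.6 toolx yaw 90.08 F [-7.3 -0.7  5.6] g 0.0642
wrist [0.5763, -0.0011, 1.3367] err 0.5722 rel mm,deg [-79.2  -6.5  70.2]
top [0.619, -0.0086, 0.5384] err 13.8837 rel mm,deg [-37.6 -18.7  24.5]
scene [0.5555, 0.0032, 0.1142] err 0.0197 rel mm,deg [-99.4   0.    0.2]
```

Emit:
apply_moves([
  [[0, 0, -5], [0, 0, 0], 0.7],
  [[0, 0, -10], [0, 0, 0], 0.7],
  [[0, 0, -15], [0, 0, 0], 0.7],
  [[0, 0, -20], [0, 0, 0], 0.7],
  [[0, 0, -25], [0, 0, 0], 0.7],
  [[0, 0, -30], [0, 0, 0], 0.7],
  [[0, 0, -35], [0, 0, 0], 0.7],
  [[0, 0, -39], [0, 0, 0], 0.7],
  [[0, 0, -42], [0, 0, 0], 0.7],
  [[0, 0, -44], [0, 0, 0], 0.7],
  [[0, 0, -45], [0, 0, 0], 0.7],
])

```text
clock: 21.88
tool_pos: [0.5429, 0.0009, 0.0036]
tcp_rot: [[-0.112, -0.004, -0.994], [0.994, -0.0, -0.112], [0.0, -1.0, 0.004]]
contact_force: [-6.9, -1.6, 4.2]
grip_width: 0.0643
```

```bash
python3 - <<'E'
from h import *
r=tcp()
block([.6,.005,.11],('scene',))
E
```

```text
t 21.88 fence-frame mm [-112.2   -0.9] z 3.6 toolx yaw 90.08 F [-6.9 -1.6  4.2] g 0.0643
scene [0.5998, 0.0084, 0.111] err 0.0162 rel mm,deg [-54.8   0.3  -0. ]
```

Still short by about 6 mm, and the force is sliding friction only. I'll creep forward until the fence reacts.

Emit:
apply_moves([
  [[0, 0, -1.5], [0, 0, 0], 0.7],
  [[0, 0, -3], [0, 0, 0], 0.7],
  [[0, 0, -4], [0, 0, 0], 0.7],
  [[0, 0, -5], [0, 0, 0], 0.7],
  [[0, 0, -5], [0, 0, 0], 0.7],
])

```text
clock: 22.6
tool_pos: [0.548, 0.0015, 0.0036]
tcp_rot: [[-0.112, -0.004, -0.994], [0.994, -0.0, -0.112], [0.0, -1.0, 0.004]]
contact_force: [-6.4, -1.2, 4.1]
grip_width: 0.0644
```

Emit:
apply_moves([
  [[0, 0, -1], [0, 0, 0], 0.7],
  [[0, 0, -1], [0, 0, 0], 0.7],
])

```text
clock: 22.85
tool_pos: [0.5489, 0.0016, 0.0036]
tcp_rot: [[-0.112, -0.004, -0.994], [0.994, -0.0, -0.112], [0.0, -1.0, 0.004]]
contact_force: [-6.7, -0.4, 3.7]
grip_width: 0.0642
```

Emit:
apply_moves([
  [[0, 0, -1], [0, 0, 0], 0.7],
  [[0, 0, -1], [0, 0, 0], 0.7],
])

```text
clock: 23.1
tool_pos: [0.5499, 0.0016, 0.0036]
tcp_rot: [[-0.112, -0.004, -0.994], [0.994, -0.0, -0.112], [0.0, -1.0, 0.004]]
contact_force: [-4.8, -0.1, 3.3]
grip_width: 0.0642
```

```bash
python3 - <<'E'
from h import *
r=tcp()
block([.606,.009,.11],('scene',))
E
```

```text
t 23.1 fence-frame mm [-105.1   -0.9] z 3.6 toolx yaw 90.08 F [-4.8 -0.1  3.3] g 0.0642
scene [0.6046, 0.0088, 0.0982] err 0.0486 rel mm,deg [-49.9   0.1  -0.7]
```

Emit:
apply_moves([
  [[0, 0, -1], [0, 0, 0], 0.7],
  [[0, 0, -1], [0, 0, 0], 0.7],
])

```text
clock: 23.45
tool_pos: [0.5504, 0.0018, 0.0036]
tcp_rot: [[-0.112, -0.005, -0.994], [0.994, -0.0, -0.112], [0.0, -1.0, 0.005]]
contact_force: [-7.7, -0.5, 5.5]
grip_width: 0.0642
```

Emit:
apply_moves([
  [[0, 0, -1], [0, 0, 0], 0.7],
  [[0, 0, -1], [0, 0, 0], 0.7],
])

```text
clock: 23.7
tool_pos: [0.5504, 0.0018, 0.0035]
tcp_rot: [[-0.112, -0.007, -0.994], [0.994, -0.0, -0.112], [0.0, -1.0, 0.007]]
contact_force: [-10.1, -1.7, 7.6]
grip_width: 0.0644
```

Emit:
apply_moves([
  [[0, 0, -1], [0, 0, 0], 0.7],
  [[0, 0, -1], [0, 0, 0], 0.7],
])

```text
clock: 23.95
tool_pos: [0.5505, 0.0018, 0.0034]
tcp_rot: [[-0.112, -0.008, -0.994], [0.994, -0.0, -0.112], [0.001, -1.0, 0.008]]
contact_force: [-12.1, -1.1, 9.1]
grip_width: 0.0643
```

The TCP has stalled and the force is climbing, so the block is seated against the fence. Now back off and check.

Emit:
apply_moves([
  [[0, 0, 4], [0, 0, 0], 0.7],
  [[0, 0, 15], [0, 0, 0], 0.7],
  [[0, 0, 35], [0, 0, 0], 0.7],
  [[0, -50, 70], [0, 0, 0], 0.7],
  [[0, -110, 120], [0, 0, 0], 0.7],
  [[0, -170, 170], [0, 0, 0], 0.7],
  [[0, -180, 190], [0, 0, 0], 0.7],
  [[0, -180, 190], [0, 0, 0], 0.7],
])

```text
clock: 24.95
tool_pos: [0.3656, -0.0195, 0.1861]
tcp_rot: [[-0.112, 0.005, -0.994], [0.994, -0.0, -0.112], [-0.001, -1.0, -0.005]]
contact_force: [0.7, 0.2, -0.4]
grip_width: 0.0643
```

```bash
python3 - <<'E'
from h import *
r=tcp()
block([.606,.009,.11],('top','scene','wrist'))
for t in ['tub','collar','bump','wrench']: print(t,[np.round(d['xyz'],3).tolist() for d in bot.tip_of(t,'top')][:1])
a=[bot.read_camera(c)['pixels'][:,:,::-1] for c in('top','scene')]
cv2.imwrite('pics/f.png',np.hstack([cv2.resize(a[0][110:260,180:370],(400,316)),cv2.resize(a[1][170:320,180:370],(400,316))]))
E
```

```text
t 24.95 fence-frame mm [-290.7   -1.5] z 186.1 toolx yaw 90.04 F [ 0.7  0.2 -0.4] g 0.0643
top [0.6057, 0.0071, 0.1107] err 0.0119 rel mm,deg [-49.1  -1.6  -0. ]
scene [0.6052, 0.0091, 0.1066] err 0.0551 rel mm,deg [-49.4   0.4  -0.3]
wrist [0.6497, 0.0138, 0.1243] err 0.0034 rel mm,deg [-4.6  0.1  0.8]
tub [[0.464, 0.34, 0.0]]
collar [[0.628, -0.332, 0.001]]
bump [[0.622, 0.367, 0.001]]
wrench [[0.424, -0.348, 0.001]]
```

View pics/f.png

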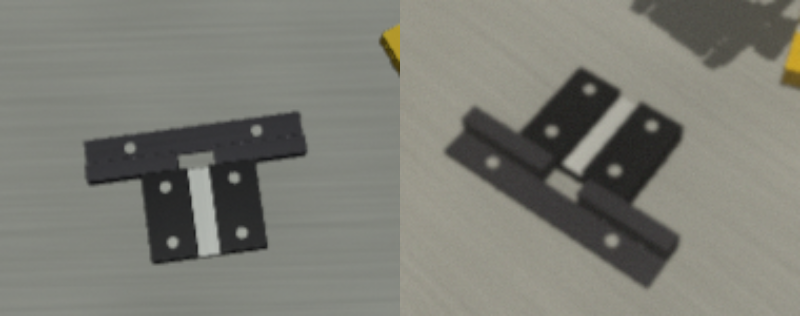

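Both views show the block flush, with its groove at (200,168) in line with the gap at (196,158). The bystanders have not moved, so I'm handing in.

```bash
python3 -c "
from bench import bot
print(bot.hand_in())"
```

```text
the job is handed in; nothing more can be done
None
```

I walked the block round with corner pushes, squared it clear of the fence and pushed it flush against the bars. I backed the arm off and handed in at about 25 s of the 67 s allowed; no verdict was reported.

**How it was done:** Two corner pushes turned it about 70°, first on the far end towards +y, then on the near end towards the fence. A short push along the fence lined up the groove. At that point the block stood square about 145 mm out from the fence and within about 1°. Two open fingers then pushed it up until the TCP stalled and the force rose to about 12 N.

**Last checks, in the fence frame:**

| Camera | x (mm) | y (mm) | Angle (deg) |
|---|---|---|---|
| Top | −49.1 | −1.6 | 0.0 |
| Scene | −49.4 | +0.4 | −0.3 |

The tub, collar, bump stop and wrench read within about 5 mm of where they started, which is about the network's own accuracy.

**What failed or disagreed:**
- **First push:** it passed over the block's top corner without moving it. The fingertips sat about 20 mm higher than the reported TCP and the given tip length imply. I found a working height by feel and used TCP z ≈ 4 mm after that.
- **Bad fits:** several fits failed when the arm hid the block. The final wrist-camera fit put the block at x = −4.6 mm, which is physically impossible; it probably picked up the fence. I discarded these.

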